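Tip the counted fittings into a bin and ease the sprung tray back

ROBOT

A 6-joint arm with a two-finger parallel gripper is mounted at the origin on the work surface. World frame = base frame: x ahead of the robot, y to its left, z up, the work surface at z = 0. Lengths are in m, angles in rad, forces in N, time in s.
With the tool pointing down it reaches from about 0.3 to 0.875 m from the base axis. Payload 6.4 kg.
Tool frame: the origin (TCP) lies between the finger pads; the fingertips stand 11 mm ahead of it and the grasp point (between the pads) lies 8 mm behind it (ctrl.tcp_to_tips is the y of the fingertips in the tool frame, in m); y points along the fingers, x is the direction in which the jaws open and shut, and the axes are right-handed (so a half turn about y gives the same grasp; the last joint's range is limited). The gripper opens to 85 mm and grips with 20 to 120 N. Pads are 22 mm wide; open, the fingers measure 114 mm over their backs; the gripper's body (76 mm by 85 mm) begins 54 mm behind the grasp point. The pads swing forward as they close: fully open they stand 13 mm farther back than shut.
Start: joints at [0.925, 0.181, 1.607, -0, 1.354, -0.206], TCP at [0.245, 0.52, 0.242] pointing down, gripper open.
Joint ranges: [-2.99, 2.99], [-0.89, 2.07], [0.3, 2.58], [-1.14, 4.28], [0, 2.63], [-3.12, 3.12]. Speed limits (rad/s): [2.57, 2.57, 3.01, 3.14, 3.14, 3.14].

INTERFACE

Orientations are given as a unit quaternion [w, x, y, z].
In Python, from bench import ctrl gives the robot as it stands.
- The arm moves only by the tool apply_moves, never from a script. Its argument "plan" is text: rows parted by semicolons, each of 7 numbers parted by spaces: the shift along the tool's x, y, z each as a share of 0.05 m, from -1 to 1, then the turn, a rotation vector about the tool's x, y, z each as a share of 0.12 rad, from -1 to 1, then the opening, from 0 (shut) to 1 (fully open). In form: dx dy dz wx wy wz claw; .... A call has exactly 5 rows; each row shifts and turns the commanded pose from where the row before left it, along the tool's axes as they then stand; what a row does not reach is not made up. A row lasts 1/10 s, in which the tool goes at most 50 mm and 8.59 degrees, less where a joint would pass 70% of its speed; a pose out of reach is approached as far as the arm can. A call with a number of a shift or a turn outside -1 to 1 is refused whole. A call with a gripper value outside its range is refused whole. The fingers move at their own pace and stop on an object; the grip force is fixed at half the most. Time passes only in rows, so rows that do not move let the fingers close, or fill a call up. It gives the time, the measured TCP pose, the force and the opening at its end, in the units of the state.
- ctrl.get_obs(): the state, without advancing time (a new reading comes with each control period).
- ctrl.camera(name): name is "scene" or "top"; returns the picture (384x512x3 uint8, red, green, blue); there is no depth.
- ctrl.get_calibration(name): a dict with "intrinsics" (3x3 intrinsics, pixels), "R" (3x3) and "t" (3): a world point X has camera coordinates R X + t. Camera axes: x right, y down, z forward; pixel columns grow to the right and rows downward; lengths in m; the calibration is good to about 2 mm. A picture is of the moment at which its call begins. get_calibration takes no time and is no camera call.
- ctrl.hand_in(): hands the job in, once; it reports no verdict.
Trained networks look in the newest picture that a camera, given by its name, has taken for a name from the list of things; names that differ only in an ending like _2 or _b are one class to them, and where a whole thing is asked for, a point or a joint stands for the part that bears it (a point fixed in the world has none). Each returns a list of dicts, best first, with "score" (0 to 1); they miss things now and then, are a little off and sometimes report something else, mostly with a low value. They report only what shows in the picture. A call takes as long as a camera call.
- ctrl.recognise(camera, target): "point" ([x, y, z] in m, in world coordinates, good to about 4 mm: the middle of the surface that is visible of it).
The state is a dict: "time_s": time; "q": joint angles; "dq": joint speeds; "joint_efforts": joint torques, N m; "eef_pos": TCP position; "eef_rot": TCP orientation; "wrist_force": force on the tool from outside, world axes, zero at the start; "torque": the same for the moment, N m; "opening": opening from 0.0 (shut) to 1.0 (fully open).
Only numpy, scipy, OpenCV 4.12 (cv2) and the standard library are available. Lean on these libraries where they do the work, as an engineer would, in place of code of your own. Each camera call takes 0.05 s, during which the arm holds its last target.

TASK

Stand the empty blue bin centrally on the black rubber mat below the tipping tray's open lip, then push the tray's sprung handle all the way down so that the three fittings slide into the bin. Ease the handle back up slowly, taking two seconds or more and never letting it snap back, until the tray is level again. Leave the bin with the fittings on the mat and do not disturb the other things on the bench.

Things in the scene. Friction and masses are not known exactly. Their poses are not given: they have to be found in the camera images.
- bin_mid (a point): The empty bin: open-topped blue plastic box, 110 (its x) x 130 (its y) x 62 mm high, walls and floor 4 mm, 0.2 to 0.33 kg, standing loose on the bench. This point is the middle of the box, 31 mm above its underside. It starts beside the tray station, its y axis within 0.65 rad of the station's.
- bin_tab (a point): The bin's grip tab: upright plate 50 mm wide (bin's x), 10 mm thick (bin's y), in the middle of the +y wall, top 90 mm above the bin's underside (28 mm above the rim). This point is mid-thickness, 78 mm above the underside, 66 mm along +y from bin_mid; axes as the bin. It can be pinched from above across its thickness.
- mat_mid (a point): Middle of where the bin belongs, at bench height: a black rubber mat 125 x 140 mm, flush with the bench. Its axes are the tray station's: y points away from the tray (the way it pours), z up. A bin put here with its tab on the +y side, away from the tray, has its near wall just under the tray's lip (lip 115 mm above the bench).
- tray_hinge (a point): Middle of the tray's hinge line, 115 mm above the bench, 80 mm from mat_mid to the station's -y; the hinge runs along the station's x (axes as mat_mid). Grey uprights carry it at x = +-69 mm, 127 mm high. The station is fixed to the bench. The steel tray (122 x 154 mm, walls 36 mm high, open at its +y lip) lies level on the -y side of the hinge.
- tray_handle (a point): Middle of the tray's handle: black round bar, 16 mm thick, 56 mm long along the station's x, on a crank rod fixed to the tray. With the tray level it is 105 mm to -x, 110 mm to +y and 45 mm above tray_hinge. To tip the tray it swings down about the hinge line (radius 119 mm), ending 103 mm lower at 0.9 rad. It can be pushed down from above or pinched. This point turns with the tray.
- tray (a joint): Tray angle in rad: 0 level on its rubber stop (a spring holds it there), 0.9 fully tipped, handle down, at the end stop. Spring and weight always push it back to 0: about 2 to 4 N at the handle near level, 5 to 6 N fully down; let go from the bottom it flies back in well under a second.
- fitting_a: Brass hexagon pipe fitting, 42 mm long (its x), 24 mm across the flats, 0.05 to 0.09 kg; origin at its centre. It starts in the tray and slides out by itself when the tray is fully tipped.
- fitting_b: Second fitting, the same as fitting_a, also in the tray.
- fitting_c: Third fitting, the same as fitting_a, also in the tray.
- full_bin: Bystander: a blue bin of the same box size without a tab, full of fittings, heavy; origin under its middle.
- wrench: Bystander: steel wrench 200 mm long lying on the bench; origin under its middle.
- seal: Bystander: flat brass seal ring, 48 mm across, 6 mm high; origin under its middle.
- tin: Bystander: plain metal tin 66 mm across, 100 mm high; origin under its middle.

How it is judged:
On the way, in this order (a step that is already met when the one before it is completed fails the run):
1. the empty bin stands on the mat below the tray's lip, within 30 mm of its middle (horizontal distance between bin_mid and mat_mid below 0.03 m and angle between bin_mid's own z axis and vertical below 0.1 rad and height (world z) of bin_mid below 0.036 m), for 0.2 s.
2. the tray is tipped to more than 0.75 rad (value of joint tray above 0.75 rad), for 0.1 s.
3. the tray is level again, the three fittings in the bin (value of joint tray below 0.04 rad and x of fitting_a in the frame of bin_mid between -0.053 and 0.053 m and y of fitting_a in the frame of bin_mid between -0.063 and 0.063 m and z of fitting_a in the frame of bin_mid between -0.031 and 0.031 m and x of fitting_b in the frame of bin_mid between -0.053 and 0.053 m and y of fitting_b in the frame of bin_mid between -0.063 and 0.063 m and z of fitting_b in the frame of bin_mid between -0.031 and 0.031 m and x of fitting_c in the frame of bin_mid between -0.053 and 0.053 m and y of fitting_c in the frame of bin_mid between -0.063 and 0.063 m and z of fitting_c in the frame of bin_mid between -0.031 and 0.031 m), for 0.2 s.
At the end, for the whole second after the job is handed in: The bin stands upright on the mat, its middle within 30 mm of the mat's middle, with all three fittings lying still inside it, and the tray is back level (under 0.04 rad) (all of step 1 and all of step 3 and linear speed of each of fitting_a, fitting_b, fitting_c below 0.03 m/s); the robot touches nothing.
It fails at once if the tray snaps back (it returns faster than 1.4 rad/s) (velocity of joint tray below -1.4 rad/s).
It fails at once if the full bin is moved more than 30 mm (distance of full_bin from where it was at the start of the episode above 0.03 m).
It fails at once if the wrench is moved more than 30 mm (distance of wrench from where it was at the start of the episode above 0.03 m).
It fails at once if the seal ring is moved more than 30 mm (distance of seal from where it was at the start of the episode above 0.03 m).
It fails at once if the tin is moved more than 30 mm (distance of tin from where it was at the start of the episode above 0.03 m).
It also fails if it takes over 62 s, if anything falls off the work surface, if the arm or the gripper's body presses on something with over 40 N, if the wrist force passes 120 N, or if a joint passes its speed limit or range.

## Working session

There is one attempt and no reset: what is moved stays moved. The work goes in short steps, Python scripts to look and compute and a tool call to move; the robot and the scene stay as the last step left them, time stands still between calls to the robot, and variables do not carry over. Pictures are saved under pics/ and viewed, and the job is handed in when it is done.

Besides the shell and the picture viewer there is one more tool, called as name(argument=value, ...), one argument or row to a line, values as JSON. apply_moves: Moves the arm, as the interface text tells. Shift numbers are shares of 0.05 m and turn numbers shares of 0.12 rad, none past 1 either way. Its arguments: {"type":"object","properties":{"plan":{"type":"string"}},"required":["plan"]}

```bash
mkdir -p pics; ls; python3 - <<'E'
from bench import ctrl
import cv2
print(ctrl.get_obs())
for c in("scene","top"):
    im=ctrl.camera(c); cv2.imwrite(f"pics/{c}0.png",im[:,:,::-1])
    k=ctrl.get_calibration(c); print(c,k)
    for t in ["bin_mid","bin_tab","tray_handle","tray","full_bin","wrench","seal","tin","fitting_a"]:
        try: print(t,[( [round(float(v),3) for v in d["point"]],round(d["score"],2)) for d in ctrl.recognise(c,t)[:3]])
        except Exception as e: print(t,e)
E
```

```text
pics
{'time_s': 0.0, 'q': array([ 9.24710056e-01,  1.81551974e-01,  1.60799727e+00,  9.55447021e-06,
        1.35383337e+00, -2.06306569e-01]), 'dq': array([ 0.00096687,  0.00274125,  0.000237  , -0.00163792, -0.00170875,
       -0.00162878]), 'joint_efforts': array([-1.25714741e-03, -4.44869041e+01, -3.51337445e+01, -1.83135294e-04,
        9.02140397e-03, -1.61171454e-05]), 'eef_pos': array([0.24445418, 0.51985385, 0.2413832 ]), 'eef_rot': array([-0.59680258,  0.59724133,  0.37830529, -0.37949253]), 'wrist_force': array([-0.29885626,  0.16680416,  0.81914388]), 'torque': array([ 0.06149884, -0.01500238,  0.01660329]), 'opening': 0.996756817479515}
scene {'intrinsics': array([[352.66403009,   0.        , 253.71076681],
       [  0.        , 352.66403009, 191.08887109],
       [  0.        ,   0.        ,   1.        ]]), 'R': array([[ 0.32997269,  0.94395336,  0.00837075],
       [ 0.72868123, -0.24906391, -0.63795833],
       [-0.60011806,  0.21660844, -0.77002539]]), 't': array([-0.14911464, -0.33864519,  1.30945039])}
bin_mid [([0.524, 0.301, 0.03], 0.98), ([0.574, -0.124, 0.121]
[... 573 characters left out ...]

       [  0.        ,   0.        ,   1.        ]]), 'R': array([[-0.01863527, -0.99949123,  0.02588462],
       [-0.997684  ,  0.01689523, -0.06588768],
       [ 0.06541683, -0.02705251, -0.99749125]]), 't': array([-0.05865141,  0.56292991,  1.23678096])}
bin_mid [([0.526, 0.3, 0.0], 0.8)]
bin_tab [([0.529, 0.302, 0.005], 0.83)]
tray_handle [([0.572, -0.115, 0.124], 0.9)]
tray [([0.571, -0.118, 0.12], 0.82)]
full_bin [([0.73, 0.327, 0.043], 0.78)]
wrench [([0.397, -0.358, 0.005], 0.57)]
seal [([0.758, 0.166, 0.005], 0.38)]
tin [([0.601, -0.408, 0.104], 0.67), ([0.526, 0.305, 0.002], 0.4)]
fitting_a [([0.757, 0.169, 0.008], 0.61), ([0.616, -0.143, 0.14], 0.6), ([0.58, -0.137, 0.141], 0.59)]
```

```bash
python3 - <<'E'
import cv2
for c in("scene","top"):
    im=cv2.imread(f"pics/{c}0.png"); cv2.imwrite(f"pics/{c}0b.png",cv2.resize(im,(800,600),interpolation=cv2.INTER_CUBIC))
E
```

```text
(no output)
```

View pics/top0b.png

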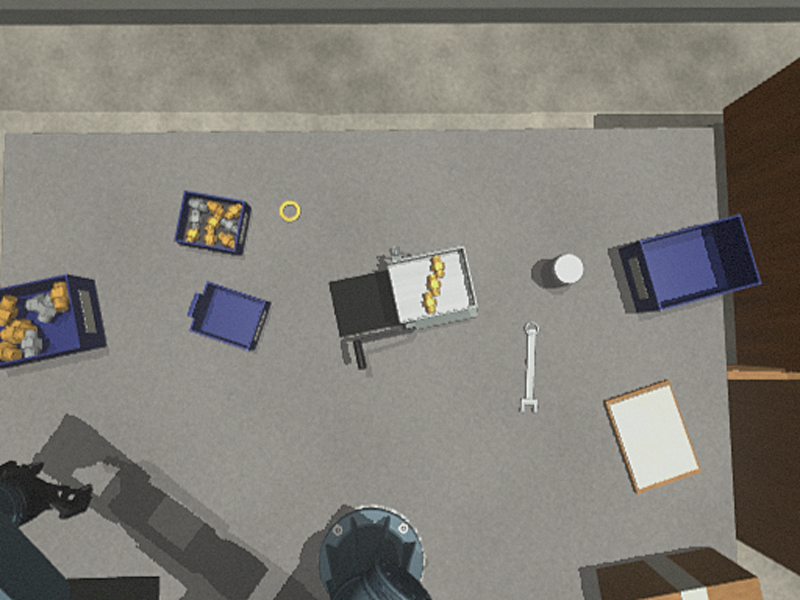

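View pics/scene0b.png

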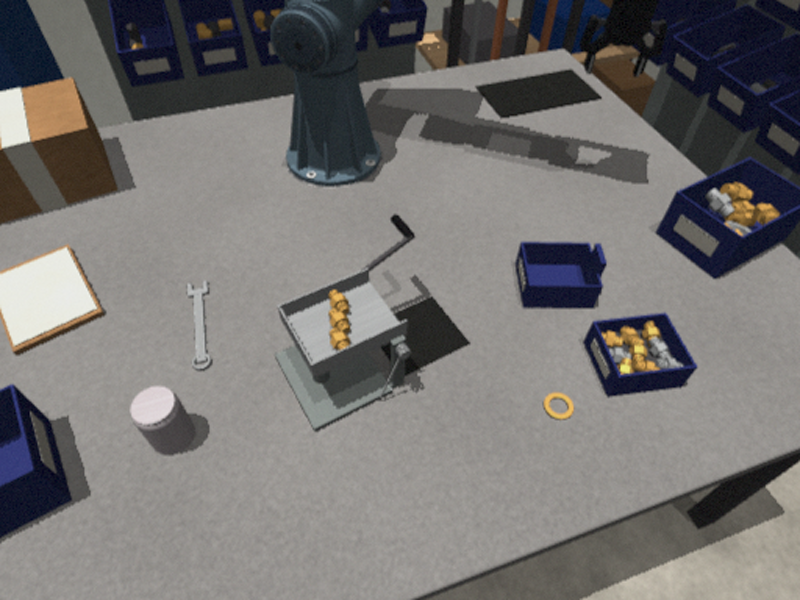

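The top picture shows the bin at (231,317) with its tab at (194,305) to the left, the mat at (365,303), the tray at (432,288) and the handle at (361,355). I'll measure corners in zoomed crops.

```bash
python3 - <<'E'
import cv2
im=cv2.imread("pics/top0.png")
a=im[150:250,110:190]; b=im[150:250,200:310]
cv2.imwrite("pics/z1.png",cv2.resize(a,None,fx=6,fy=6,interpolation=cv2.INTER_CUBIC))
cv2.imwrite("pics/z2.png",cv2.resize(b,None,fx=6,fy=6,interpolation=cv2.INTER_CUBIC))
E
```

```text
(no output)
```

View pics/z1.png

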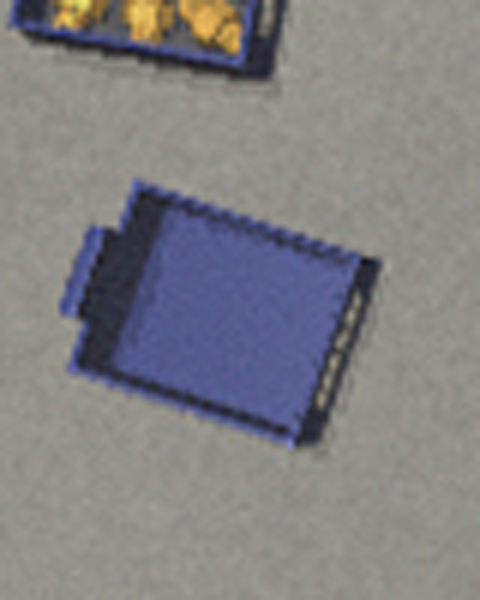

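View pics/z2.png

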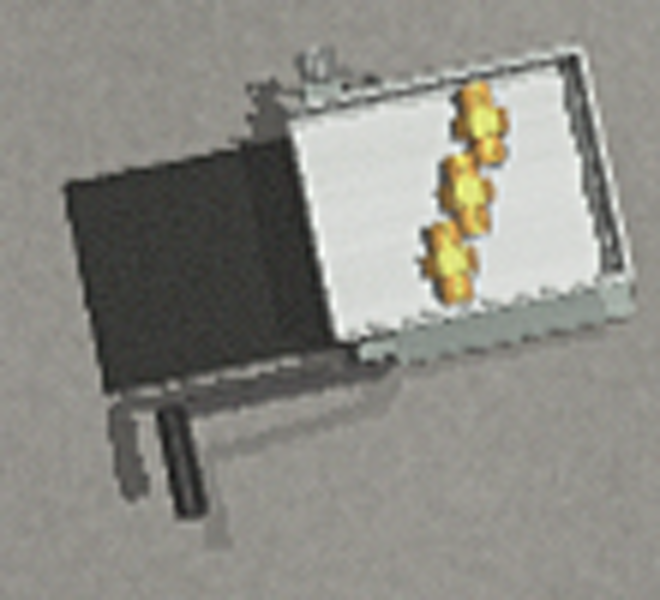

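```bash
cat > h.py <<'E'
import numpy as np
from bench import ctrl
def ray(c,u,v,z):
    k=ctrl.get_calibration(c);R,t=k["R"],k["t"]
    d=R.T@np.linalg.solve(k["intrinsics"],[u,v,1]);o=-R.T@t
    return o+d*(z-o[2])/d[2]
def z1(x,y,z): return ray("top",110+(x+.5)/6-.5,150+(y+.5)/6-.5,z)
def z2(x,y,z): return ray("top",200+(x+.5)/6-.5,150+(y+.5)/6-.5,z)
E
python3 - <<'E'
from h import *
np.set_printoptions(precision=4,suppress=True)
c=[z1(*p,.062) for p in [(135,182),(72,370),(298,443),(362,258)]]
for i in range(4): print(c[i],np.linalg.norm(c[i]-c[i-1]))
m=sum(c)/4;d=(c[0]+c[1]-c[2]-c[3])/2;
print("bin",m,np.arctan2(d[1],d[0]))
e=(c[0]+c[3]-c[1]-c[2])/2;print("x ang",np.arctan2(e[1],e[0])+np.pi/2)
print("tab",z1(84,271,.09), m+d/np.linalg.norm(d)*.066)
a,b=z2(67,185,0),z2(107,390,0);x=(a-b);print("mat",a,b,np.linalg.norm(x));x/=np.linalg.norm(x);y=np.array([-x[1],x[0],0])
mm=(a+b)/2-.07*y;print(mm,np.arctan2(x[1],x[0]))
l1,l2=z2(290,120,.115),z2(338,345,.115);print("lip",l1,l2,np.linalg.norm(l1-l2),np.arctan2(*(l1-l2)[[1,0]]));yy=y;print("mat from lip",(l1+l2)/2+.08*y)
h1,h2=z2(172,405,.168),z2(192,517,.168);print("handle",(h1+h2)/2,np.linalg.norm(h1-h2),"pred",mm+.03*y-.105*x)
tc=ctrl.get_obs();print(tc["eef_pos"])
E
```

```text
[0.5994 0.3319 0.062 ] 0.13041084623190408
[0.4977 0.3654 0.062 ] 0.10711804347814909
[0.4559 0.2438 0.062 ] 0.12854977194250117
[0.5558 0.209  0.062 ] 0.10577635822292268
bin [0.5272 0.2875 0.062 ] 1.234859881054655
x ang 1.2437428779636188
tab [0.5496 0.3501 0.09  ] [0.549  0.3498 0.062 ]
mat [0.5994 0.0809 0.    ] [0.4811 0.0594 0.    ] 0.12024578805905502
[0.5528 0.0013 0.    ] 0.18038760479614885
lip [ 0.6211 -0.047   0.115 ] [ 0.5023 -0.07    0.115 ] 0.12102544767825264 0.19155743079387894
mat from lip [0.5473 0.0202 0.115 ]
handle [0.4451 0.0102 0.168 ] 0.0563283274468293 pred [0.4442 0.012  0.    ]
[0.2448 0.5203 0.2423]
```

```bash
cat >> h.py <<'E'
from scipy.spatial.transform import Rotation as Ro
np.set_printoptions(precision=4,suppress=True)
def cur():
    o=ctrl.get_obs();q=o["eef_rot"];return o,np.array(o["eef_pos"]),Ro.from_quat([q[1],q[2],q[3],q[0]])
PSI=0.183; MAT=np.array([.5530,.0010,0]); 
def st(x,y,z): c,s=np.cos(PSI),np.sin(PSI); return MAT+[c*x-s*y,s*x+c*y,z]
def go(p,yaw):
    """tool down, tool x at world angle yaw (mod pi, nearest)"""
    o,P,R=cur()
    tx=R.as_matrix()[:,0];now=np.arctan2(tx[1],tx[0])
    d=(yaw-now+np.pi/2)%np.pi-np.pi/2
    a=now+d;X=np.array([np.cos(a),np.sin(a),0]);Y=np.array([0,0,-1.]);T=Ro.from_matrix(np.array([X,Y,np.cross(X,Y)]).T)
    dt=R.inv().apply(np.array(p)-P);w=(R.inv()*T).as_rotvec()
    dt2=T.inv().apply(np.array(p)-P)
    print("t",round(o["time_s"],2),"pos",P,"yaw now",round(now,3),"by",round(d,3),"q6",round(o["q"][5],2),"F",o["wrist_force"],"op",round(o["opening"],3))
    print("shift units, current axes",dt/.05," (in end axes)",dt2/.05," turn units",w/.12)
E
python3 - <<'E'
from h import *
go([.549,.350,.15],1.239)
E
```

```text
t 1.0 pos [0.2448 0.5203 0.2423] yaw now 1.131 by 0.108 q6 -0.21 F [ 0.7203  0.168  -0.2704] op 0.996
shift units, current axes [-0.4918  1.8462 -6.955 ]  (in end axes) [-1.2385  1.8461 -6.8615]  turn units [ 0.0002 -0.8999  0.0002]
```

apply_moves(
  plan="0 0 0 0 -0.9 0 1; -0.15 0.1 -0.8 0 0 0 1; -0.15 0.1 -0.8 0 0 0 1; -0.15 0.1 -0.8 0 0 0 1; -0.15 0.1 -0.8 0 0 0 1",
)

```text
time_s: 1.5
eef_pos: [0.3875, 0.4391, 0.2223]
eef_rot: [0.576, -0.576, -0.411, 0.411]
wrist_force: [-0.2, 0.3, 0.3]
opening: 0.997
```

apply_moves(
  plan="-0.15 0.3 -0.8 0 0 0 1; -0.15 0.3 -0.8 0 0 0 1; -0.15 0.3 -0.8 0 0 0 1; -0.15 0.3 -0.8 0 0 0 1; 0 0 0 0 0 0 1",
)

```text
time_s: 2.0
eef_pos: [0.5308, 0.3555, 0.1596]
eef_rot: [-0.576, 0.577, 0.408, -0.41]
wrist_force: [-1.1, 0.3, -1.3]
opening: 0.998
```

```bash
python3 - <<'E'
from h import *
import cv2
cv2.imwrite("pics/s1.png",cv2.resize(ctrl.camera("scene")[100:300,256:],None,fx=3,fy=3)[:, :,::-1])
go([.549,.350,.072],1.239)
E
```

```text
t 2.05 pos [0.529  0.3572 0.1606] yaw now 1.235 by 0.004 q6 -0.83 F [-0.2015  0.2267  0.2134] op 1.0
shift units, current axes [-0.0016  1.7708 -0.4274]  (in end axes) [-0.0065  1.7715 -0.4244]  turn units [-0.0144 -0.0321 -0.0154]
```

View pics/s1.png

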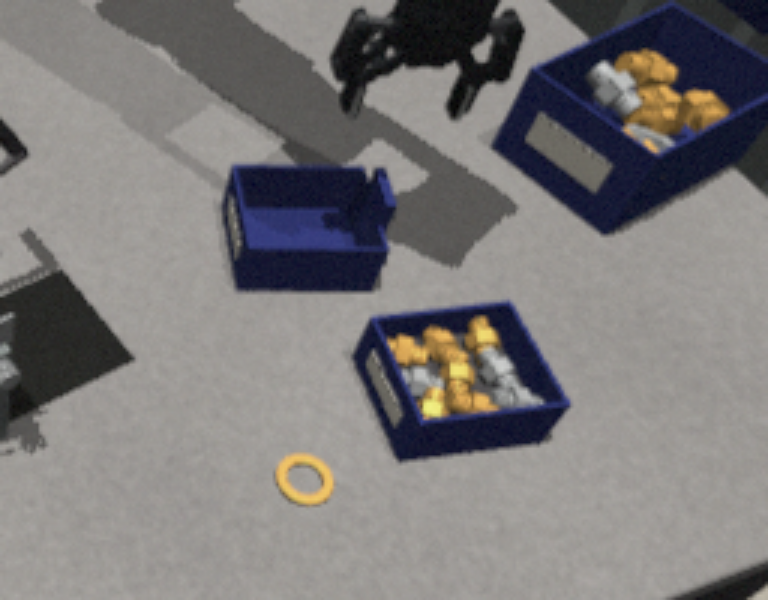

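The gripper is open above the bin, and the tab at (380,195) lies along the jaw direction. I'll correct sideways, then descend.

apply_moves(
  plan="0 0.1 -0.43 0 0 0 1; 0 0.42 0 0 0 0 1; 0 0.42 0 0 0 0 1; 0 0.42 0 0 0 0 1; 0 0.41 0 0 0 0 1",
)

```text
time_s: 2.55
eef_pos: [0.5473, 0.3535, 0.0737]
eef_rot: [0.576, -0.575, -0.411, 0.411]
wrist_force: [-0.4, 0.5, 0.4]
opening: 0.998
```

```bash
python3 - <<'E'
from h import *
import cv2
cv2.imwrite("pics/s2.png",cv2.resize(ctrl.camera("scene")[100:250,300:],None,fx=3.6,fy=3.6)[:, :,::-1])
cv2.imwrite("pics/t2.png",cv2.resize(ctrl.camera("top")[150:250,90:210],None,fx=6,fy=6)[:, :,::-1])
go([.549,.350,.072],1.239)
E
```

```text
t 2.65 pos [0.545  0.3524 0.071 ] yaw now 1.24 by -0.001 q6 -0.85 F [-0.1958 -0.6204  0.0106] op 0.998
shift units, current axes [-0.0198 -0.0199 -0.0903]  (in end axes) [-0.0196 -0.0195 -0.0904]  turn units [-0.0373  0.0099 -0.0298]
```

View pics/s2.png

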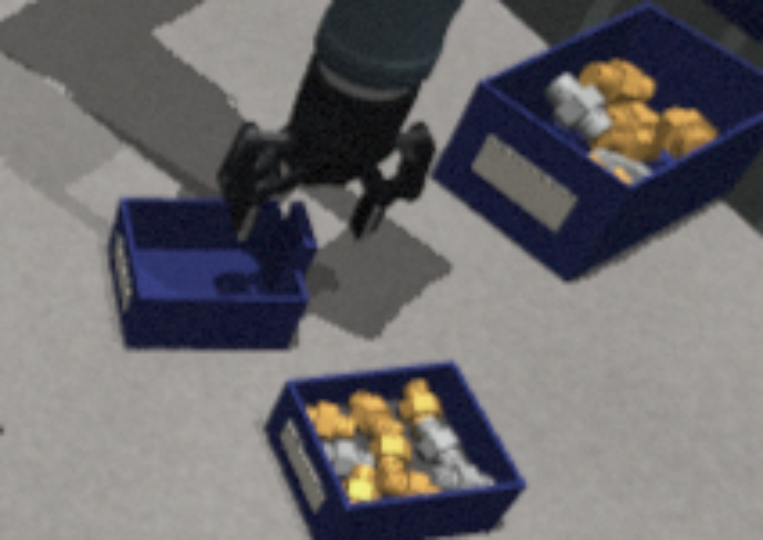

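View pics/t2.png

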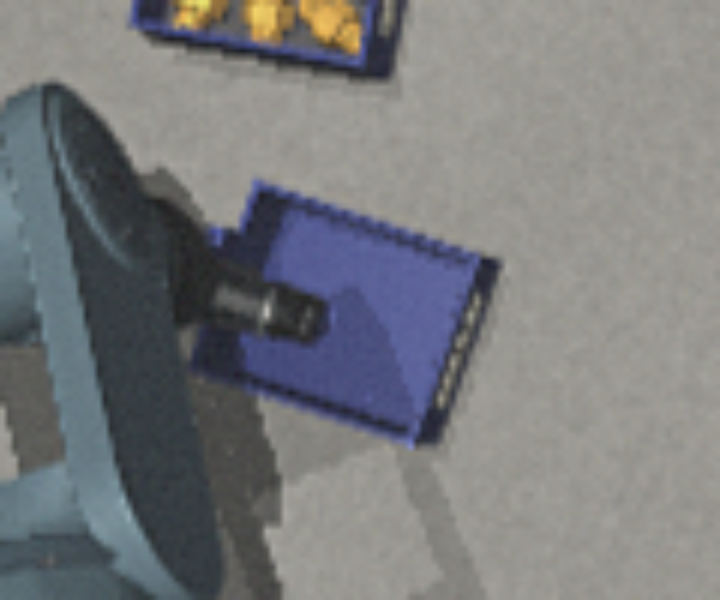

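The fingers straddle the tab, one inside the bin at (245,235) and one outside at (365,230). Closing.

apply_moves(
  plan="0 0 -0.09 0 0 0 1; 0 0 0 0 0 0 0; 0 0 0 0 0 0 0; 0 0 0 0 0 0 0; 0 0 0 0 0 0 0",
)

```text
time_s: 3.15
eef_pos: [0.5527, 0.351, 0.0744]
eef_rot: [-0.576, 0.576, 0.411, -0.41]
wrist_force: [0.6, -0.2, -0.4]
opening: 0.329
```

apply_moves(
  plan="0 0 0 0 0 0 0; 0 0 0 0 0 0 0; 0 0 0 0 0 0 0; 0 -0.1 0 0 0 0 0; 0 -0.2 0 0 0 0 0",
)

```text
time_s: 3.65
eef_pos: [0.5512, 0.3503, 0.0877]
eef_rot: [0.576, -0.575, -0.409, 0.412]
wrist_force: [-0.2, -0.1, -1.6]
opening: 0.103
```

```bash
python3 - <<'E'
from h import *
import cv2
cv2.imwrite("pics/s3.png",cv2.resize(ctrl.camera("scene")[100:250,300:],None,fx=3.6,fy=3.6)[:, :,::-1])
go(st(0,66+0,0)*0+st(0,.110,.09),PSI+np.pi/2)
go(st(0,.066,.09),PSI+np.pi/2)
E
```

```text
t 3.7 pos [0.5527 0.3511 0.0905] yaw now 1.239 by 0.515 q6 -0.85 F [ 0.6074  0.1809 -0.1636] op 0.102
shift units, current axes [-4.7023  0.0074 -1.2031]  (in end axes) [-4.6853  0.0091  1.2679]  turn units [ 0.0049 -4.2896  0.0028]
t 3.7 pos [0.5527 0.3511 0.0905] yaw now 1.239 by 0.515 q6 -0.85 F [ 0.6074  0.1809 -0.1636] op 0.102
shift units, current axes [-5.4683  0.0073 -1.6363]  (in end axes) [-5.5653  0.0091  1.2679]  turn units [ 0.0049 -4.2896  0.0028]
```

View pics/s3.png

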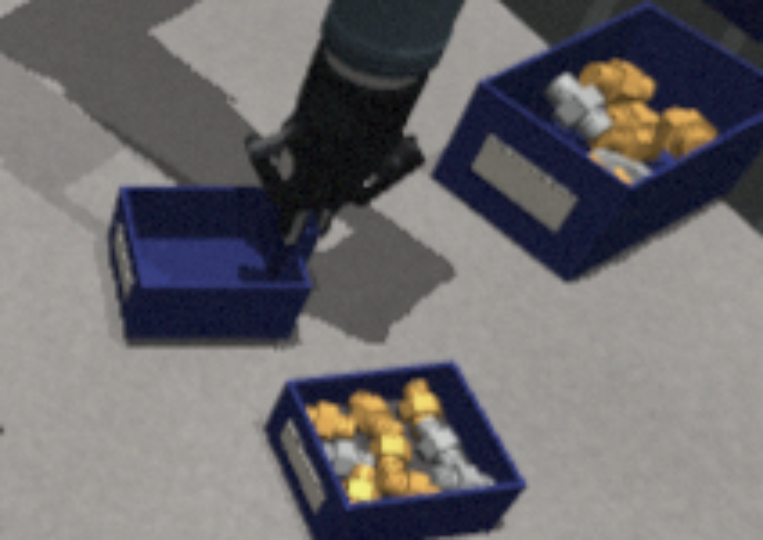

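Gripped and lifted about 17 mm. Now turn to the station's axes, then carry.

apply_moves(
  plan="0 0 0 0 -0.86 0 0; 0 0 0 0 -0.86 0 0; 0 0 0 0 -0.86 0 0; 0 0 0 0 -0.86 0 0; 0 0 0 0 -0.85 0 0",
)

```text
time_s: 4.2
eef_pos: [0.5524, 0.3509, 0.0891]
eef_rot: [-0.451, 0.451, 0.545, -0.545]
wrist_force: [-0.4, 0.3, -1.9]
opening: 0.109
```

apply_moves(
  plan="-0.4 0 0.13 0 0 0 0; -0.5 0 0.14 0 0 0 0; -0.5 0 0.14 0 0 0 0; -0.5 0 0.14 0 0 0 0; -0.5 0 0.14 0 0 0 0",
)

```text
time_s: 4.7
eef_pos: [0.5402, 0.2257, 0.0892]
eef_rot: [-0.452, 0.452, 0.544, -0.544]
wrist_force: [0.4, -0.4, -2.2]
opening: 0.103
```

apply_moves(
  plan="-0.5 0 0.14 0 0 0 0; -0.5 0 0.14 0 0 0 0; -0.5 0 0.14 0 0 0 0; -0.5 0 0.1 0 0 0 0; -0.3 0 0.06 0 0 0 0",
)

```text
time_s: 5.2
eef_pos: [0.5328, 0.1066, 0.0892]
eef_rot: [-0.452, 0.453, 0.543, -0.543]
wrist_force: [0.1, 0.1, -1.5]
opening: 0.102
```

```bash
python3 - <<'E'
from h import *
import cv2
cv2.imwrite("pics/s4.png",cv2.resize(ctrl.camera("scene")[120:280,150:370],None,fx=3.6,fy=3.6)[:, :,::-1])
cv2.imwrite("pics/t4.png",cv2.resize(ctrl.camera("top")[150:250,150:280],None,fx=6,fy=6)[:, :,::-1])
go(st(0,.066,.09),PSI+np.pi/2)
E
```

```text
t 5.3 pos [0.533  0.1066 0.0892] yaw now 1.751 by 0.002 q6 -1.77 F [-0.4026 -0.132  -1.8476] op 0.105
shift units, current axes [-0.8297 -0.0164 -0.0105]  (in end axes) [-0.8297 -0.0167 -0.0084]  turn units [ 0.0033 -0.0208 -0.0025]
```

View pics/s4.png

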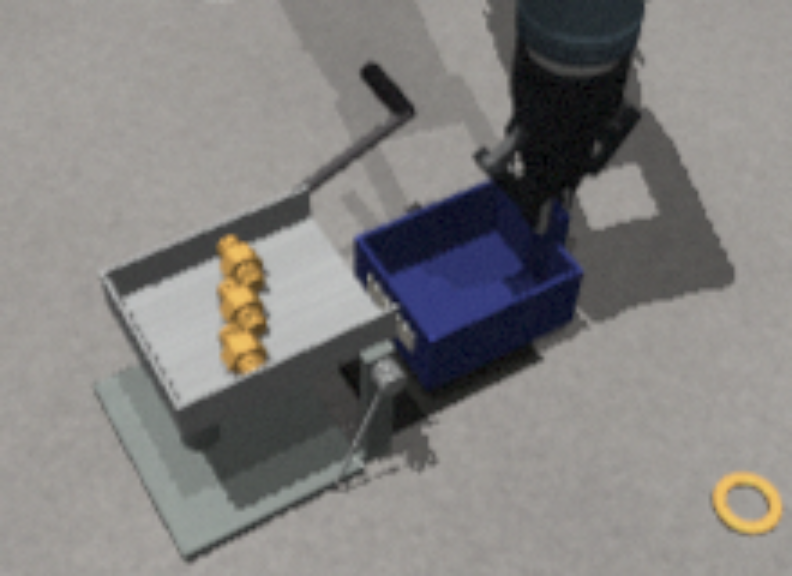

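View pics/t4.png

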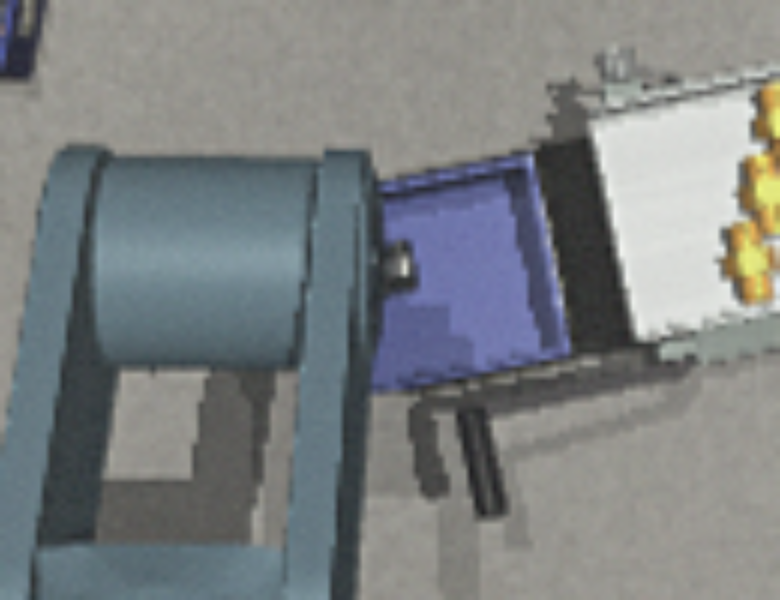

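The bin hangs level and aligned, with its near rim at (530,155)–(570,355) in the top crop and a gap left to the tray. Checking its position in station axes.

```bash
python3 - <<'E'
from h import *
f=lambda x,y:ray("top",150+x/6,150+y/6,.079)
a,b=f(531,153),f(571,357);d=(a+b)/2-MAT;c,s=np.cos(PSI),np.sin(PSI)
print(a,b,np.linalg.norm(a-b),np.arctan2(*(a-b)[[1,0]]),"station",c*d[0]+s*d[1],-s*d[0]+c*d[1])
_,P,_=cur();d=P-MAT;print(c*d[0]+s*d[1],-s*d[0]+c*d[1])
E
```

```text
[ 0.6066 -0.0164  0.079 ] [ 0.4958 -0.0362  0.079 ] 0.11256057569104555 0.17675584255947746 station -0.0067563680922960445 -0.026512513405739818
-0.00041965606197316013 0.10748677751049696
```

apply_moves(
  plan="-0.2 0 -0.08 0 0 0 0; -0.3 0 0 0 0 0 0; -0.3 0 0 0 0 0 0; 0 0.1 0 0 0 0 0; 0 0.1 0 0 0 0 0",
)

```text
time_s: 5.8
eef_pos: [0.544, 0.0692, 0.0784]
eef_rot: [-0.453, 0.452, 0.543, -0.543]
wrist_force: [0.2, -0.2, -2.2]
opening: 0.105
```

apply_moves(
  plan="0 0.05 0 0 0 0 0; 0 0.05 0 0 0 0 0; 0 0.03 0 0 0 0 0; 0 0 0 0 0 0 0; 0 0 0 0 0 0 0",
)

```text
time_s: 6.3
eef_pos: [0.5434, 0.0701, 0.0742]
eef_rot: [0.452, -0.452, -0.543, 0.544]
wrist_force: [-10.0, -0.8, 18.5]
opening: 0.109
```

```bash
python3 - <<'E'
from h import *
import cv2
cv2.imwrite("pics/s5.png",cv2.resize(ctrl.camera("scene")[120:280,150:370],None,fx=3.6,fy=3.6)[:, :,::-1])
cv2.imwrite("pics/t5.png",cv2.resize(ctrl.camera("top")[150:250,150:280],None,fx=6,fy=6)[:, :,::-1])
go(st(0,.066,.073),PSI+np.pi/2)
E
```

```text
t 6.4 pos [0.5434 0.0701 0.0742] yaw now 1.755 by -0.001 q6 -1.84 F [-11.0177  -0.4147  18.5057] op 0.105
shift units, current axes [-0.0741  0.0236  0.0625]  (in end axes) [-0.0742  0.0235  0.0624]  turn units [-0.0122  0.0101 -0.001 ]
```

View pics/s5.png

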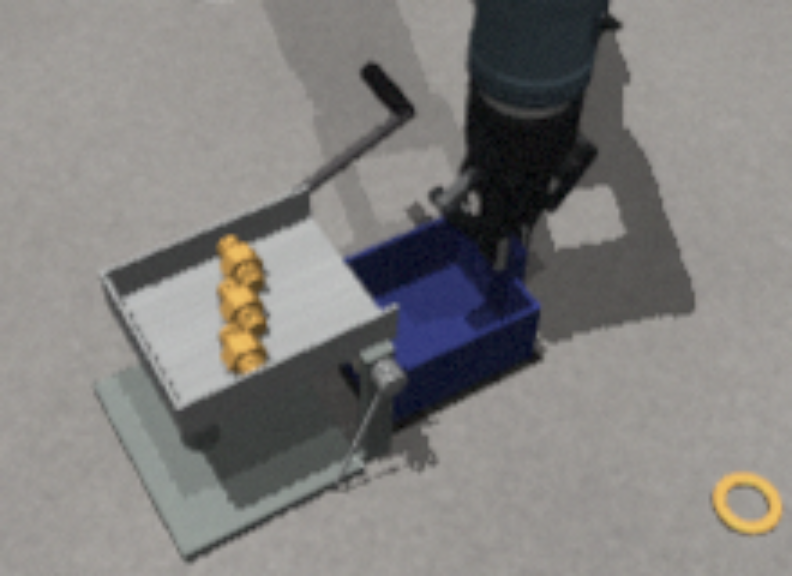

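View pics/t5.png

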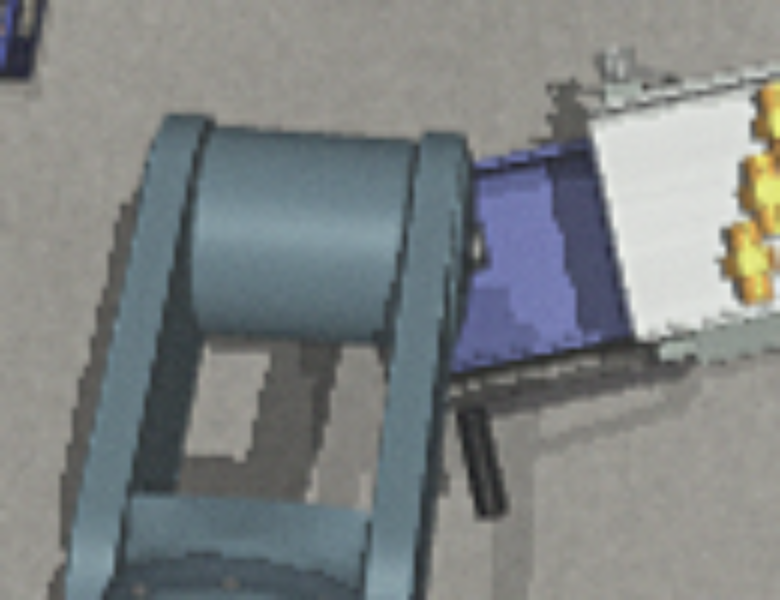

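The bin is on the bench (18 N push back), with its near wall under the lip. Release and rise.

apply_moves(
  plan="0 -0.05 0 0 0 0 0; 0 0 0 0 0 0 0.3; 0 0 0 0 0 0 0.6; 0 0 0 0 0 0 1; 0 0 0 0 0 0 1",
)

```text
time_s: 6.9
eef_pos: [0.5439, 0.0697, 0.0746]
eef_rot: [0.452, -0.452, -0.544, 0.544]
wrist_force: [0.5, -0.2, -0.3]
opening: 0.784
```

apply_moves(
  plan="0 0 0 0 0 0 1; 0 0 0 0 0 0 1; 0 -0.3 0 0 0 0 1; 0 -0.6 0 0 0 0 1; 0 -0.9 0 0 0 0 1",
)

```text
time_s: 7.4
eef_pos: [0.5421, 0.0697, 0.1644]
eef_rot: [0.454, -0.451, -0.543, 0.545]
wrist_force: [-0.7, -0.5, 0.2]
opening: 1.001
```

apply_moves(
  plan="0.3 -0.9 0 0 0 0 1; 0.5 -0.9 0 0 0 0 1; 1 0 0 0 0 0 1; 1 0 0 0 0 0 1; 0 0 0 0 0 0 1",
)

```text
time_s: 7.9
eef_pos: [0.517, 0.2118, 0.2555]
eef_rot: [-0.451, 0.451, 0.546, -0.544]
wrist_force: [-0.4, -1.0, -0.3]
opening: 1.004
```

```bash
python3 - <<'E'
from h import *
import cv2
im=ctrl.camera("scene");cv2.imwrite("pics/s6.png",cv2.resize(im[120:280,150:370],None,fx=3.6,fy=3.6)[:, :,::-1])
im=ctrl.camera("top");cv2.imwrite("pics/t6.png",cv2.resize(im[150:250,150:280],None,fx=6,fy=6)[:, :,::-1])
go(st(-.107,.030,.27),PSI+np.pi/2)
E
```

```text
t 8.0 pos [0.5182 0.2077 0.2545] yaw now 1.757 by -0.003 q6 -1.59 F [0.4012 0.0735 0.3074] op 0.997
shift units, current axes [-3.5846 -0.3109  2.2177]  (in end axes) [-3.5913 -0.3101  2.207 ]  turn units [ 0.008   0.0256 -0.0032]
```

View pics/s6.png

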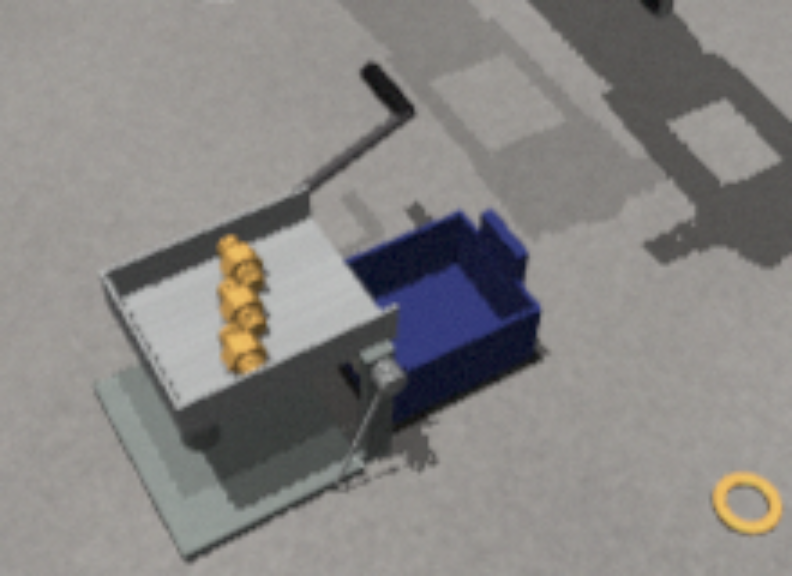

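View pics/t6.png

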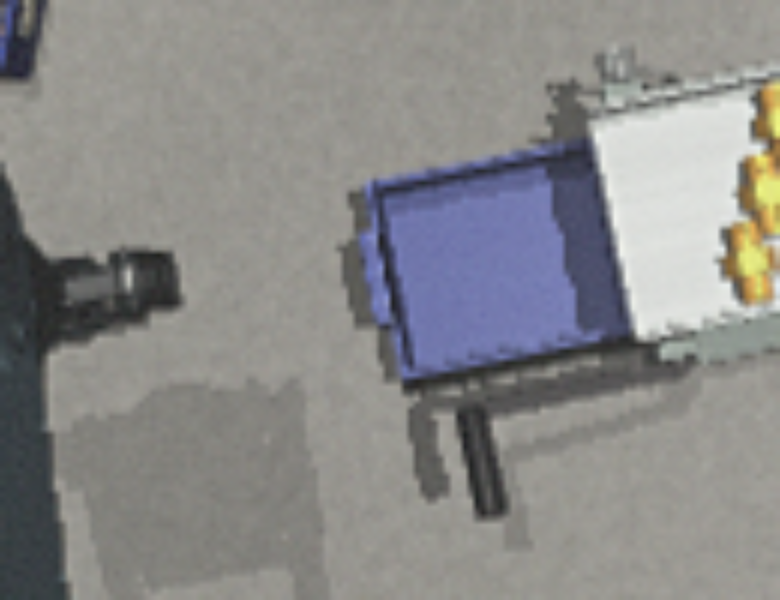

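The bin stands upright on the mat, tab on the far side, with far rim corners at about (368,185) and (402,383) in the top crop.

```bash
python3 - <<'E'
from h import *
f=lambda x,y:ray("top",150+x/6,150+y/6,.062)
a,b=f(366,184),f(402,384);d=(a+b)/2-MAT;c,s=np.cos(PSI),np.sin(PSI)
print(np.linalg.norm(a-b),np.arctan2(*(a-b)[[1,0]]),"station",c*d[0]+s*d[1],-s*d[0]+c*d[1]-.065)
go(st(-.107,.030,.230),PSI+np.pi/2)
E
```

```text
0.11128967097110179 0.1658658869448883 station -0.003169545788365107 0.00098099301829363
t 8.0 pos [0.5182 0.2077 0.2545] yaw now 1.757 by -0.003 q6 -1.59 F [0.4012 0.0735 0.3074] op 0.997
shift units, current axes [-3.5843  0.4891  2.2185]  (in end axes) [-3.5913  0.4899  2.207 ]  turn units [ 0.008   0.0256 -0.0032]
```

Bin within 4 mm of the mat's middle. On to the handle.

apply_moves(
  plan="-0.4 0 0.5 0 0 0 1; -0.8 0 0.6 0 0 0 1; -0.8 0.15 0.6 0 0 0 1; -0.8 0.15 0.4 0 0 0 1; -0.7 0.15 0.1 0 0 0 1",
)

```text
time_s: 8.5
eef_pos: [0.4408, 0.0121, 0.2313]
eef_rot: [0.453, -0.453, -0.543, 0.543]
wrist_force: [1.3, 0.0, 0.1]
opening: 1.004
```

apply_moves(
  plan="-0.05 0 0 0 0 0 1; 0 0.2 0 0 0 0 1; 0 0.2 0 0 0 0 1; 0 0 0 0 0 0 1; 0 0 0 0 0 0 1",
)

```text
time_s: 9.0
eef_pos: [0.4426, 0.0135, 0.2105]
eef_rot: [0.452, -0.451, -0.544, 0.544]
wrist_force: [0.4, -0.5, 0.7]
opening: 0.996
```

```bash
python3 - <<'E'
from h import *
import cv2
im=ctrl.camera("scene");cv2.imwrite("pics/s7.png",cv2.resize(im[90:250,150:370],None,fx=3.6,fy=3.6)[:, :,::-1])
go(st(-.107,.030,.152),PSI+np.pi/2)
E
```

```text
t 9.05 pos [0.4429 0.0134 0.211 ] yaw now 1.755 by -0.002 q6 -1.99 F [ 0.3646 -0.1489  0.034 ] op 0.999
shift units, current axes [-0.044   1.179   0.0202]  (in end axes) [-0.0437  1.179   0.0206]  turn units [-0.0039  0.0136  0.0022]
```

View pics/s7.png

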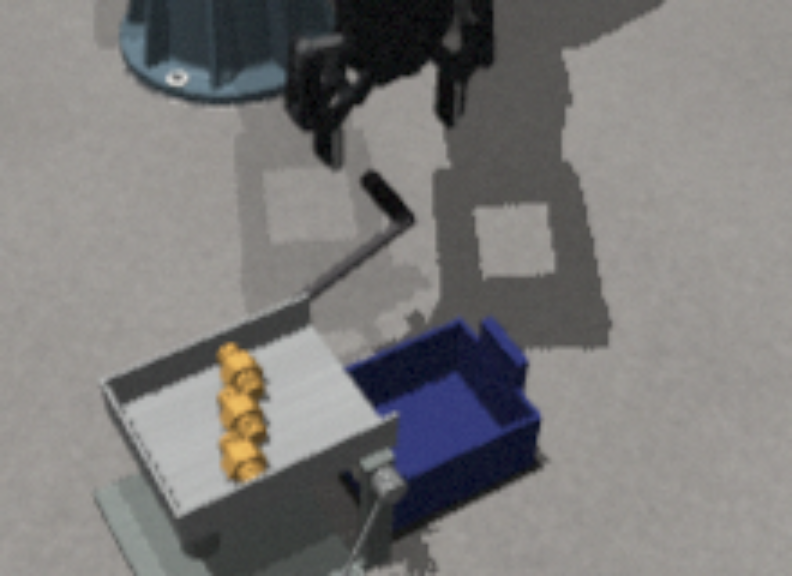

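Fingers (325,150) and (450,110) straddle the handle (385,195). Descend and pinch.

apply_moves(
  plan="-0.04 0.3 0 0 0 0 1; 0 0.4 0 0 0 0 1; 0 0.3 0 0 0 0 1; 0 0.18 0 0 0 0 1; 0 0 0 0 0 0 0.5",
)

```text
time_s: 9.55
eef_pos: [0.4427, 0.0111, 0.1512]
eef_rot: [0.453, -0.451, -0.543, 0.544]
wrist_force: [-1.1, -0.4, -0.0]
opening: 0.859
```

apply_moves(
  plan="0 0 0 0 0 0 0.3; 0 0 0 0 0 0 0.1; 0 0 0 0 0 0 0; 0 0 0 0 0 0 0; 0 0 0 0 0 0 0",
)

```text
time_s: 10.05
eef_pos: [0.4435, 0.0117, 0.1527]
eef_rot: [-0.453, 0.452, 0.544, -0.543]
wrist_force: [-0.5, 6.5, 3.5]
opening: 0.162
```

```bash
python3 - <<'E'
from h import *
import cv2
im=ctrl.camera("scene");cv2.imwrite("pics/s8.png",cv2.resize(im[90:250,150:370],None,fx=3.6,fy=3.6)[:, :,::-1])
go(st(-.107,.030,.152),PSI+np.pi/2)
import math
for a in np.arange(0,.95,.1):
    print(round(a,2),[round(v/.05,3) for v in (.119*math.cos(.388-a)-.11,.045-.119*math.sin(.388-a))])
E
```

```text
t 10.1 pos [0.4436 0.0117 0.1527] yaw now 1.754 by -0.0 q6 -2.0 F [-0.3407  5.6072  4.2056] op 0.169
shift units, current axes [-0.0084  0.0142  0.0265]  (in end axes) [-0.0083  0.0142  0.0265]  turn units [0.0099 0.0001 0.0172]
0.0 [0.003, -0.0]
0.1 [0.082, 0.224]
0.2 [0.138, 0.455]
0.3 [0.171, 0.691]
0.4 [0.18, 0.929]
0.5 [0.165, 1.166]
0.6 [0.127, 1.401]
0.7 [0.065, 1.631]
0.8 [-0.019, 1.853]
0.9 [-0.125, 2.066]
```

View pics/s8.png

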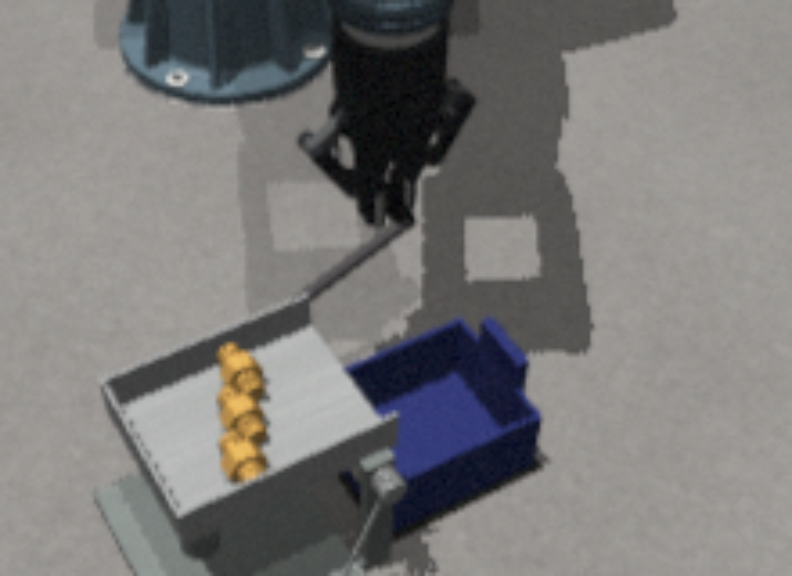

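Pinched (about 14 mm). Now swing it down along the arc at about 0.5 rad/s.

apply_moves(
  plan="0.04 0.11 0 0 0 0 0; 0.04 0.11 0 0 0 0 0; 0.03 0.115 0 0 0 0 0; 0.03 0.115 0 0 0 0 0; 0.016 0.118 0 0 0 0 0",
)

```text
time_s: 10.6
eef_pos: [0.4422, 0.0189, 0.1246]
eef_rot: [-0.452, 0.452, 0.544, -0.543]
wrist_force: [-3.9, 6.3, 9.6]
opening: 0.166
```

apply_moves(
  plan="0.016 0.118 0 0 0 0 0; 0.005 0.119 0 0 0 0 0; 0.005 0.119 0 0 0 0 0; -0.007 0.118 0 0 0 0 0; -0.007 0.118 0 0 0 0 0",
)

```text
time_s: 11.1
eef_pos: [0.4419, 0.0201, 0.0948]
eef_rot: [-0.452, 0.452, 0.544, -0.543]
wrist_force: [-0.1, 9.3, 5.5]
opening: 0.167
```

```bash
python3 - <<'E'
from h import *
import cv2
im=ctrl.camera("scene");cv2.imwrite("pics/s9.png",cv2.resize(im[90:250,150:370],None,fx=3.6,fy=3.6)[:, :,::-1])
go(st(-.107,.030+.165*.05,.152-1.166*.05),PSI+np.pi/2)
E
```

```text
t 11.15 pos [0.4419 0.02   0.094 ] yaw now 1.754 by -0.0 q6 -1.98 F [0.3853 6.7392 2.7003] op 0.166
shift units, current axes [-0.0138  0.0051  0.0248]  (in end axes) [-0.0138  0.0051  0.0248]  turn units [0.0077 0.0015 0.0166]
```

View pics/s9.png

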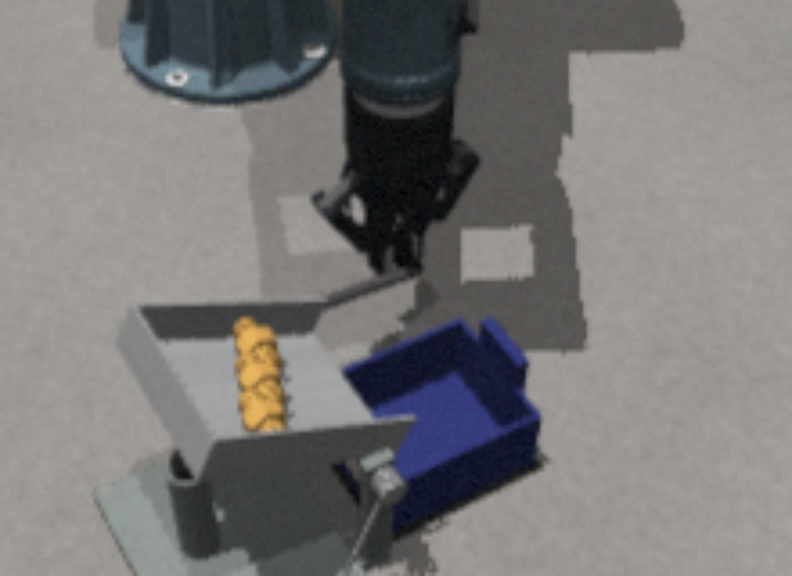

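The tray is about half tipped, the grip holds and the fittings are still in it at (260,375). Continuing.

apply_moves(
  plan="-0.02 0.118 0 0 0 0 0; -0.02 0.117 0 0 0 0 0; -0.03 0.115 0 0 0 0 0; -0.03 0.115 0 0 0 0 0; -0.04 0.111 0 0 0 0 0",
)

```text
time_s: 11.65
eef_pos: [0.4429, 0.0145, 0.0654]
eef_rot: [-0.453, 0.451, 0.545, -0.542]
wrist_force: [0.2, 16.5, 4.8]
opening: 0.168
```

apply_moves(
  plan="-0.04 0.111 0 0 0 0 0; -0.05 0.105 0 0 0 0 0; -0.05 0.1 0 0 0 0 0; 0 0 0 0 0 0 0; 0 0 0 0 0 0 0",
)

```text
time_s: 12.15
eef_pos: [0.444, 0.0083, 0.0493]
eef_rot: [-0.454, 0.451, 0.545, -0.542]
wrist_force: [2.9, 19.9, -0.6]
opening: 0.163
```

```bash
python3 - <<'E'
from h import *
import cv2
im=ctrl.camera("scene");cv2.imwrite("pics/s10.png",cv2.resize(im[90:250,150:370],None,fx=3.6,fy=3.6)[:, :,::-1])
go(st(-.107,.030-.125*.05,.152-2.066*.05),PSI+np.pi/2)
E
```

```text
t 12.2 pos [0.4441 0.0084 0.0493] yaw now 1.753 by 0.001 q6 -2.01 F [ 3.1085 19.8777  0.232 ] op 0.162
shift units, current axes [-0.0665  0.0118  0.0249]  (in end axes) [-0.0664  0.0122  0.0249]  turn units [ 0.007  -0.0063  0.0469]
```

View pics/s10.png

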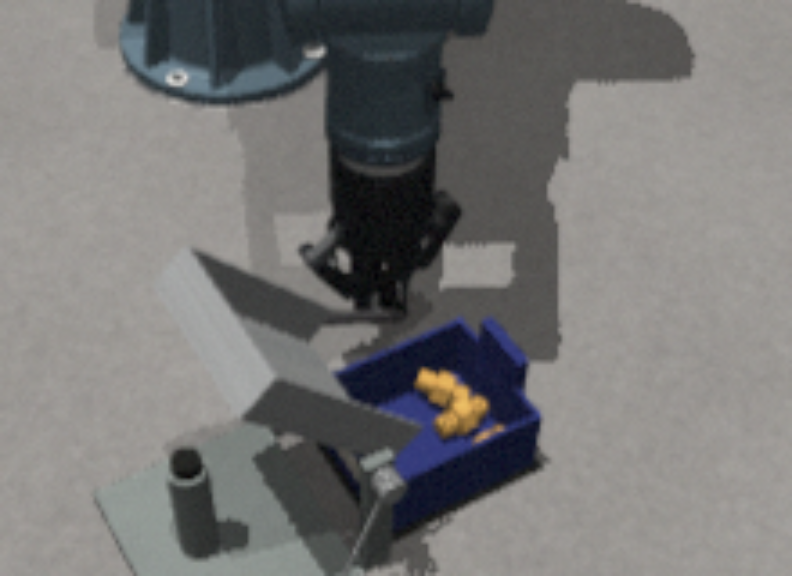

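All three fittings are in the bin ((435,385), (465,410), (490,433)) and the handle is down. Ease it back over about 3 s.

apply_moves(
  plan="0.033 -0.068 0 0 0 0 0; 0.033 -0.068 0 0 0 0 0; 0.033 -0.068 0 0 0 0 0; 0.027 -0.074 0 0 0 0 0; 0.027 -0.074 0 0 0 0 0",
)

```text
time_s: 12.7
eef_pos: [0.4427, 0.0152, 0.067]
eef_rot: [-0.454, 0.451, 0.545, -0.542]
wrist_force: [4.0, 12.0, -5.2]
opening: 0.162
```

apply_moves(
  plan="0.027 -0.074 0 0 0 0 0; 0.02 -0.077 0 0 0 0 0; 0.02 -0.077 0 0 0 0 0; 0.02 -0.077 0 0 0 0 0; 0.013 -0.078 0 0 0 0 0",
)

```text
time_s: 13.2
eef_pos: [0.442, 0.0193, 0.0863]
eef_rot: [-0.453, 0.452, 0.544, -0.542]
wrist_force: [2.8, 7.9, -5.2]
opening: 0.166
```

apply_moves(
  plan="0.013 -0.078 0 0 0 0 0; 0.013 -0.078 0 0 0 0 0; 0.005 -0.079 0 0 0 0 0; 0.005 -0.079 0 0 0 0 0; 0.005 -0.079 0 0 0 0 0",
)

```text
time_s: 13.7
eef_pos: [0.4418, 0.0204, 0.1062]
eef_rot: [-0.453, 0.452, 0.544, -0.543]
wrist_force: [0.8, 6.2, 2.7]
opening: 0.162
```

apply_moves(
  plan="-0.003 -0.079 0 0 0 0 0; -0.003 -0.079 0 0 0 0 0; -0.003 -0.079 0 0 0 0 0; -0.011 -0.079 0 0 0 0 0; -0.011 -0.079 0 0 0 0 0",
)

```text
time_s: 14.2
eef_pos: [0.4422, 0.0188, 0.1261]
eef_rot: [-0.452, 0.452, 0.544, -0.543]
wrist_force: [1.0, 4.9, -1.4]
opening: 0.165
```

apply_moves(
  plan="-0.011 -0.079 0 0 0 0 0; -0.02 -0.077 0 0 0 0 0; -0.02 -0.077 0 0 0 0 0; -0.02 -0.077 0 0 0 0 0; -0.027 -0.073 0 0 0 0 0",
)

```text
time_s: 14.7
eef_pos: [0.443, 0.0142, 0.1452]
eef_rot: [-0.453, 0.452, 0.544, -0.543]
wrist_force: [2.3, 8.2, -2.6]
opening: 0.163
```

apply_moves(
  plan="-0.027 -0.073 0 0 0 0 0; -0.027 -0.073 0 0 0 0 0; 0 0 0 0 0 0 0; 0 0 0 0 0 0 0; 0 0 0 0 0 0 0",
)

```text
time_s: 15.2
eef_pos: [0.4435, 0.0116, 0.1528]
eef_rot: [-0.452, 0.452, 0.544, -0.543]
wrist_force: [-0.6, 8.6, 4.7]
opening: 0.165
```

```bash
python3 - <<'E'
from h import *
import cv2
im=ctrl.camera("scene");cv2.imwrite("pics/s11.png",cv2.resize(im[90:250,150:370],None,fx=3.6,fy=3.6)[:, :,::-1])
go(st(-.107,.030,.152),PSI+np.pi/2)
E
```

```text
t 15.25 pos [0.4435 0.0116 0.1528] yaw now 1.754 by -0.0 q6 -2.0 F [-0.326   8.8472  3.7405] op 0.164
shift units, current axes [-0.0071  0.0156  0.0252]  (in end axes) [-0.0071  0.0156  0.0252]  turn units [0.0082 0.0009 0.0159]
```

View pics/s11.png

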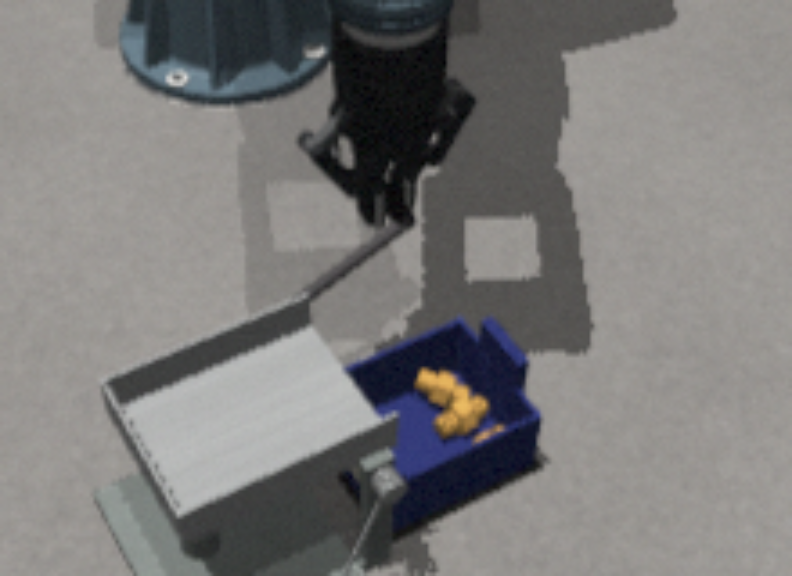

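The tray is level and empty, at the same pose as when first pinched, with the fittings in the bin. Release and withdraw straight up.

apply_moves(
  plan="0 0 0 0 0 0 0.2; 0 0 0 0 0 0 0.3; 0 0 0 0 0 0 0.6; 0 0 0 0 0 0 1; 0 0 0 0 0 0 1",
)

```text
time_s: 15.75
eef_pos: [0.4433, 0.0102, 0.1521]
eef_rot: [0.452, -0.452, -0.543, 0.544]
wrist_force: [-0.3, -0.1, -0.4]
opening: 0.799
```

apply_moves(
  plan="0 0 0 0 0 0 1; 0 -0.2 0 0 0 0 1; 0 -0.5 0 0 0 0 1; 0 -0.7 0 0 0 0 1; 0 -0.7 0 0 0 0 1",
)

```text
time_s: 16.25
eef_pos: [0.443, 0.0106, 0.2587]
eef_rot: [0.452, -0.452, -0.543, 0.544]
wrist_force: [-0.1, -0.6, -0.2]
opening: 1.0
```

apply_moves(
  plan="0.5 -0.3 0.5 0 0 0 1; 0.9 0 0.3 0 0 0 1; 0.9 0 0.3 0 0 0 1; 0.9 0 0.3 0 0 0 1; 0 0 0 0 0 0 1",
)

```text
time_s: 16.75
eef_pos: [0.3426, 0.1591, 0.2729]
eef_rot: [-0.45, 0.45, 0.546, -0.545]
wrist_force: [-0.3, -1.1, -0.4]
opening: 0.998
```

```bash
python3 - <<'E'
from h import *
import cv2
im=ctrl.camera("scene");cv2.imwrite("pics/s12.png",cv2.resize(im,(800,600))[:, :,::-1])
im=ctrl.camera("top");cv2.imwrite("pics/t12.png",cv2.resize(im[150:250,190:320],None,fx=6,fy=6)[:, :,::-1])
o=ctrl.get_obs();print(o["time_s"],o["eef_pos"],o["wrist_force"])
E
```

```text
16.85 [0.3451 0.1559 0.2728] [-0.658   0.0052  0.1084]
```

View pics/s12.png

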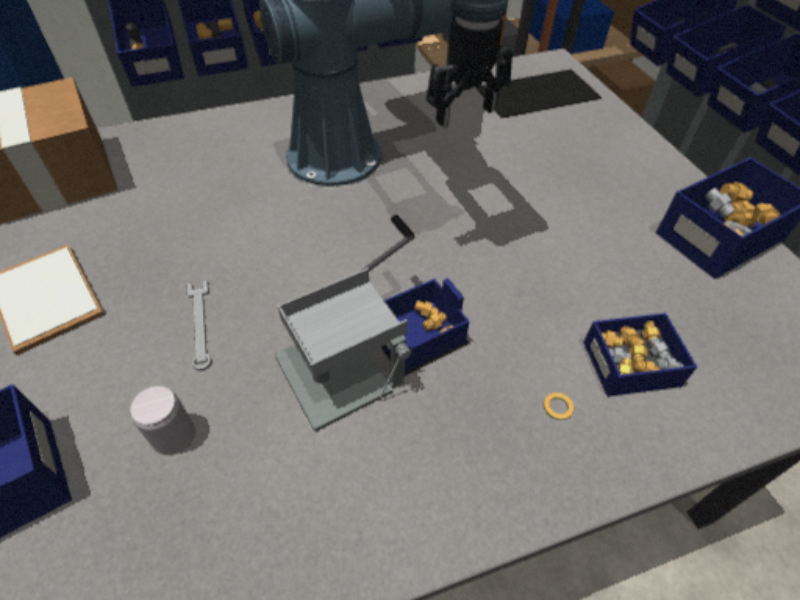

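View pics/t12.png

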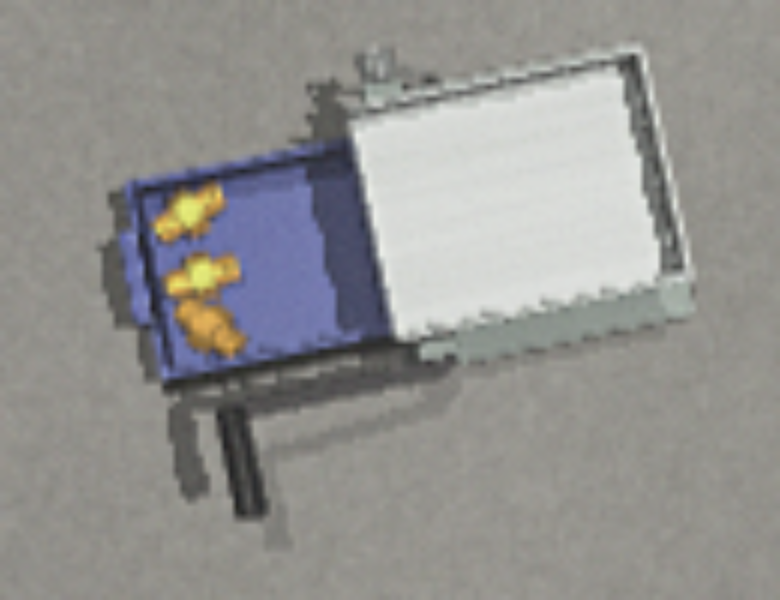

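The top crop shows three fittings flat in the bin at (190,212), (203,272) and (212,328), the bin where it was placed, and the tray level. The other things look unmoved and the arm is clear. Handing in.

```bash
python3 - <<'E'
from bench import ctrl
print(ctrl.hand_in())
E
```

```text
the job is handed in; nothing more can be done
None
```

The job is done and handed in at about 17 s of the 62 s; the hand-in gave no verdict.

**What I did:** I pinched the bin by its tab, turned it about 0.5 rad and set it on the mat. Then I pinched the handle and swung it down about 103 mm along its arc until the fittings slid out. I eased it back up in about 2.7 s and released it at the same pose it was first gripped in.

**Last checks:**
- **Bin:** it stood upright, and before tipping I measured it about 3–4 mm from the mat's middle. Afterwards it looked unmoved, but I did not measure it again.
- **Fittings:** all three lie inside the bin.
- **Tray:** it is empty and looks level. I judged its angle only from the pictures and the gripper's position, since there is no direct reading.
- **Other things:** the wrench, seal ring, tin and full bin look unmoved in the final picture.
- **Robot:** it touches nothing, and the wrist force reads near zero.

**Disagreement between measurements:** locating the mat from the tray's lip came out about 19 mm off the estimate from the mat's corners. I took this to be the lip reaching past the hinge. The handle's position agreed with the corner estimate to within 2 mm, so I used that one. No other checks failed.

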